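Shut and latch the filter hatch of a bench vacuum pump

ROBOT

A 6-joint arm with a two-finger parallel gripper is mounted at the origin on the work surface. World frame = base frame: x ahead of the robot, y to its left, z up, the work surface at z = 0. Lengths are in m, angles in degrees, forces in N, time in s.
With the tool pointing down it reaches from about 0.275 to 0.825 m from the base axis. Payload 5.2 kg.
Tool frame: the origin (TCP) lies at the very end of the fingers, on their centre line; the grasp point (between the pads) lies ctrl.grip_depth behind it (ctrl.grip_depth is the distance from the TCP to the grasp point, in m); z points along the fingers, y is the line along which they close (so a half turn about z gives the same grasp; the last joint's range is limited). The gripper opens to 93 mm and grips with 3 to 60 N. Pads are 15 mm wide; open, the fingers measure 128 mm over their backs; the gripper's body (75 mm by 188 mm) begins 65 mm behind the grasp point.
Start: joints at [57.365, 14.817, 87.949, -0, 77.235, -11.62], TCP at [0.197, 0.513, 0.182] pointing down, gripper open.
Joint ranges: [-179.93, 179.93], [-52.35, 119.4], [10.71, 147.94], [-69.91, 249.91], [12.55, 155.21], [-178.61, 178.61]. Speed limits (degrees/s): [147.25, 147.25, 180, 180, 180, 180].

INTERFACE

Orientations are given as [roll, pitch, yaw] about the fixed x, y, z axes, in that order (R = Rz(yaw) Ry(pitch) Rx(roll)).
In Python, from plant import ctrl gives the robot as it stands.
- The arm moves only by the tool carry_out, never from a script. Its argument "rows" is a list that holds one entry, the list of rows, each a list of 6 numbers: the shift along the tool's x, y, z in cm, then the turn, a rotation vector about the tool's x, y, z in rad. A call has 1 to 20 rows; each row is the pose to reach, as a shift and turn from the pose commanded when the call began, along the tool's axes at that moment; what a row does not reach only later rows make up. A row lasts 1/8 s, in which the tool goes at most 62.5 mm and 10.7 degrees, less where a joint would pass 70% of its speed; a pose out of reach is approached as far as the arm can. A call with a gripper value outside its range is refused whole. "jaw" is the opening, from 0 (shut) to 1 (fully open), set as the call begins (left out, the last holds). The fingers move at their own pace and stop on an object; "force" is the grip in N (left out, the last holds). Time passes only in rows, so rows that repeat a pose let the fingers close. It gives the time, the measured TCP pose, the force, the opening and the grip force at its end, in the units of the state.
- ctrl.get_state(): the state, without advancing time (a new reading comes with each control period).
- ctrl.camera(name): name is "side" or "top" or "wrist"; returns a dict with "color" (400x640x3 uint8, red, green, blue), "fx", "fy", "cx", "cy" (pixels), "origin" and "orientation" of the camera in the world; the wrist camera has in their place "tool_from_camera" (4x4, takes a point from camera to tool coordinates, whose origin is the TCP and whose axes are the flange's). Camera axes: x right, y up, looking along -z (the intrinsics and any distortion apply to the point x, -y, -z); pixel columns grow to the right and rows downward; lengths in m; the calibration is good to about 2 mm. A picture is of the moment at which its call begins: read the wrist's pose just before it. There is no depth.
- ctrl.close_job(): hands the job in; it is judged then, once.
The state is a dict: "t": time; "joint_positions": joint angles; "joint_vel": joint speeds; "joint_efforts": joint torques, N m; "position": TCP position; "tcp_rot": TCP orientation; "force": force on the tool from outside, world axes, zero at the start; "torque": the same for the moment, N m; "grip_width": opening from 0.0 (shut) to 1.0 (fully open); "grasp_force": force on a finger pad.
Only numpy, scipy, OpenCV 4.12 (cv2) and the standard library are available. Lean on these libraries where they do the work, as an engineer would, in place of code of your own. Each camera call takes 0.05 s, during which the arm holds its last target. There are 200 camera calls.

TASK

The exhaust filter of the vacuum pump has just been changed and its hatch still stands ajar: swing the hatch shut, then press it down on its rubber seal and turn the wing knob clockwise until it is fully home, so that the hidden tongue swings under the frame edge and holds the hatch down by itself. Press only as hard as it takes to let the tongue pass: do not crush the seal, do not force the knob while the tongue is striking the edge, and leave the glassware around the pump alone.

Things in the scene. Friction and masses are not known exactly. Their poses are not given: they have to be found in the camera images.
- pump: Vacuum pump: white sheet-steel case 300 mm (x) by 240 mm (y), 130 mm high, fixed. Origin: centre of its underside; x points to its rear (away from the robot at yaw 0), z up. Its top has an opening (x -105 to 65 mm, y -65 to 65 mm) over the filter bay, closed by the hatch. On the rear deck (x 100 to 140 mm) stand a gauge and two hose barbs up to 30 mm high.
- hatch_hinge (a point): Middle of the hinge line of the hatch, at (85, 0, 138.5) mm in the pump's frame; axes as the pump's, the hinge line is its y axis.
- hatch (a joint): Opening angle of the hatch, an aluminium sheet 210 x 160 x 4 mm, 0.2 kg with its knob, hinged at its rear edge; hinge friction (about 0.3 N m) keeps it at any angle. 0: level; positive: front edge raised. Latched it reads between -0.033 and 0.004, left unlatched on the seal between -0.015 and 0.023, different for each pump: go by feel, not by this reading.
- flange: The front 20 mm strip of the hatch sheet, 160 mm wide, part of the hatch. Origin: middle of its free edge, on the outer face, 210 mm from the hinge line; x along the sheet towards the hinge, z out of the outer face. It comes down on the rubber seal; more than 16 N on this strip (about 20 N pressed at the knob) crushes the seal.
- wing (a joint): Angle of the wing knob, growing clockwise seen from above: 0 to 0.35 open (tongue withdrawn), stop at 1.57 (latched). It turns with 0.06 N m, up to about 0.2 N m while the tongue rubs under the edge. A stop felt at about 0.4 to 0.7 is the tongue striking the side of the frame edge: press the hatch further down, do not force the knob.
- wing_grip (a point): Middle of the black wing knob's bar, on the knob's axis, 23 mm above the hatch's outer face, 165 mm from the hinge line (45 mm from the front edge). Bar: 54 mm long, 10 mm thick (round ends 12 mm), 12 to 34 mm above the hatch. Axes: y along the bar, z along the knob's axis outwards. With the hatch shut the bar lies along the pump's y at wing angle 0, along its x at 1.57.
- wing_foot (a point): Point on the knob's axis at the hatch's outer face. Below the bar the knob has a round hub 26 mm across, its shoulder 12 mm above the hatch, on a disc 44 mm across and 4 mm high; all turn together. Pressing down on hub or bar presses the hatch down. Axes as wing_grip's.
- tongue: Steel cam tongue under the hatch, turning with the knob: 14 mm wide, 4 mm thick, reaching 40 mm from the axis along its own -y (to the pump's -y at wing angle 0, to the pump's front at 1.57); upper face 9.6 mm below the hatch's underside. Origin on the knob's axis at the hatch's outer face. More than 15 N between it and the frame bends it (latched it carries about 8 N).
- frame_edge (a point): Nominal middle of the front edge of the opening, on the upper face of the 4 mm frame sheet, 25 mm in front of the knob's axis. The frame, with its seal, is bolted on through slots and truly sits up to 3 mm higher or lower than this point, so how far down the hatch must be pressed for the tongue to pass differs from pump to pump.
- seal_line (a point): Nominal foot of the rubber seal strip (12 x 140 mm, 10 mm high) on the frame, 200 mm from the hinge line. It yields 1 mm per 2 N and is solid after 5.4 mm. Pressed straight down at the knob, the hatch needs about 9 to 13 N for the tongue to pass; the seal goes solid at about 14 N; at about 20 N it is crushed.
- flask: Bystander: stoppered conical flask, 84 mm wide, 150 mm high, standing beside the pump. Origin: centre of its underside.
- dishes: Bystander: stack of five Petri dishes, 92 mm wide, 80 mm high. Origin: centre of its underside.
- reagent: Bystander: amber jar with a white cap, 56 mm wide, 110 mm high. Origin: centre of its underside.

How it is judged:
By the outcome, as a careful person would: the job done as asked, in the order asked, and still so for the second after the job is handed in, with the robot touching nothing.
It also fails if it takes over 64 s, if anything falls off the work surface, if the arm or the gripper's body presses on something with over 40 N, if the wrist force passes 120 N, or if a joint passes its speed limit or range.

## Working session

There is one attempt and no reset: what is moved stays moved. The work goes in short steps, Python scripts to look and compute and a tool call to move; the robot and the scene stay as the last step left them, time stands still between calls to the robot, and variables do not carry over. Pictures are saved under pics/ and viewed, at most 10 in all, crops included, and the job is handed in when it is done.

Besides the shell and the picture viewer there is one more tool, called after ">>>" as name(argument=value, ...) on one line, values as JSON. carry_out: Moves the arm, as the interface text tells. Its arguments: {"type":"object","properties":{"rows":{"type":"array"},"jaw":{"type":"number"},"force":{"type":"number"}},"required":["rows"]}

```bash
mkdir -p pics; ls; python3 - <<'E'
from plant import ctrl
import cv2
s=ctrl.get_state();print(s, ctrl.grip_depth)
for n in("side","top"):
    c=ctrl.camera(n);cv2.imwrite(f"pics/{n}0.png",c["color"][:,:,::-1])
    print({k:v for k,v in c.items() if k!="color"})
E
```

```text
pics
{'t': 0.0, 'joint_positions': array([ 5.73637162e+01,  1.48603385e+01,  8.80104167e+01,  4.63521908e-04,
        7.72344747e+01, -1.16186983e+01]), 'joint_vel': array([-0.05550393,  0.07055436,  0.07526045, -0.00036105,  0.00386804,
       -0.0263468 ]), 'joint_efforts': array([ 2.35499589e-03, -4.37301278e+01, -2.84013247e+01,  7.22289830e-02,
        4.12973121e-02, -9.20145794e-05]), 'position': array([0.19689212, 0.51289833, 0.18081227]), 'tcp_rot': array([-1.79897017e+02, -2.16356455e-02,  1.58982292e+02]), 'force': array([0.08923827, 0.58918286, 0.76738875]), 'torque': array([ 0.00040403,  0.01432422, -0.03252518]), 'grasp_force': 0.0, 'grip_width': 1.0001579979835573} 0.0188
{'fx': 392.89854266233954, 'fy': 392.89854266233954, 'cx': 320.22597399065984, 'cy': 203.63933736572122, 'origin': array([ 0.51392329, -0.55677672,  0.6714913 ]), 'orientation': array([ 4.74247733e+01, -4.66367197e-02, -6.32677474e+00])}
{'fx': 430.2967771638708, 'fy': 430.2967771638708, 'cx': 313.47704190789835, 'cy': 199.00828208359022, 'origin': array([0.4543733 , 0.02759987, 0.91429343]), 'orientation': array([  8.74110301,  -0.68480374, -89.79013774])}
```

View pics/side0.png

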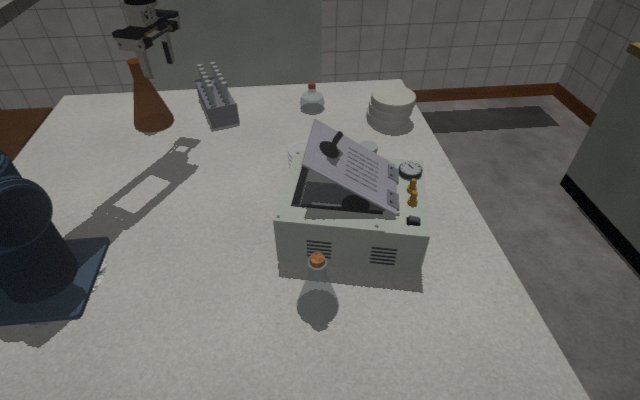

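View pics/top0.png

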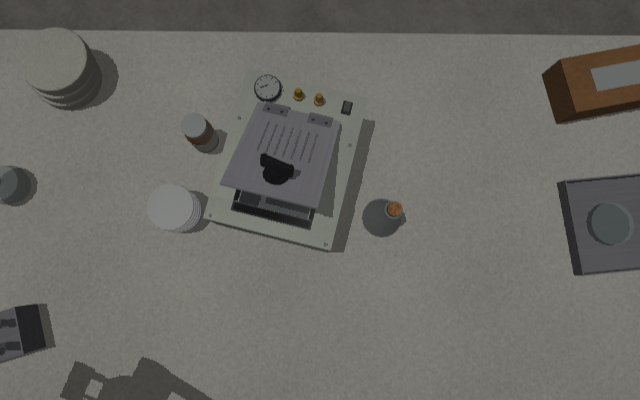

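The side view shows the hatch ajar at about 35–40°, with the knob at about (333,147). In the top view the pump spans about (205–370, 75–250), the knob is at (277,168), the flask at (383,217), the dishes at (175,208) and the amber jar at (200,132). Next I enlarge both.

```bash
python3 - <<'E'
import cv2
a=cv2.imread("pics/top0.png")[65:260,150:410];cv2.imwrite("pics/top0c.png",cv2.resize(a,None,fx=3,fy=3,interpolation=cv2.INTER_CUBIC))
a=cv2.imread("pics/side0.png")[110:300,260:450];cv2.imwrite("pics/side0c.png",cv2.resize(a,None,fx=3,fy=3,interpolation=cv2.INTER_CUBIC))
E
```

```text
(no output)
```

View pics/top0c.png

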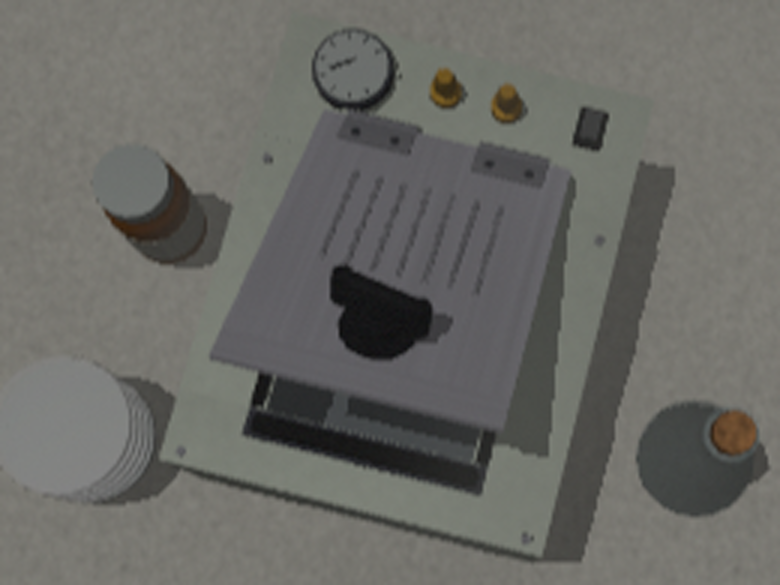

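View pics/side0c.png

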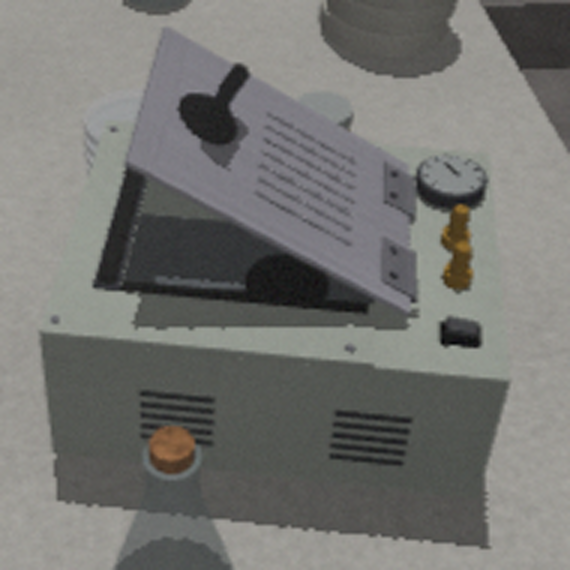

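```bash
cat > h.py <<'E'
import numpy as np, cv2
from scipy.spatial.transform import Rotation as R
from scipy.optimize import least_squares
CAM={"side":dict(f=392.8985,c=(320.226,203.639),o=[.51392329,-.55677672,.6714913],r=[47.4247733,-.0466367,-6.32677474]),
"top":dict(f=430.29678,c=(313.477,199.008),o=[.4543733,.02759987,.91429343],r=[8.74110301,-.68480374,-89.79013774])}
def proj(n,P):
    c=CAM[n]; q=R.from_euler("xyz",c["r"],degrees=True).inv().apply(np.atleast_2d(P)-c["o"])
    return np.c_[c["c"][0]+c["f"]*q[:,0]/-q[:,2], c["c"][1]-c["f"]*q[:,1]/-q[:,2]]
def world(p,P): # pump->world
    return R.from_euler("z",p[2]).apply(np.atleast_2d(P))+[p[0],p[1],0]
def hatch(th,d,y,h): # d from hinge to front, h above underside, -> pump frame
    return [.085-d*np.cos(th)+h*-np.sin(th)*-1*-1, y, .1385+d*np.sin(th)+h*np.cos(th)] if 0 else [.085-d*np.cos(th)-(-h*np.sin(th))*1.0, y, .1385+d*np.sin(th)+h*np.cos(th)]
E
cat > fit.py <<'E'
from h import *
T=lambda u,v:(150+(u+.5)/3-.5,65+(v+.5)/3-.5); S=lambda u,v:(260+(u+.5)/3-.5,110+(v+.5)/3-.5)
fix=[("top",(-.15,.12,.13),T(162,460)),("top",(-.15,-.12,.13),T(543,557)),("top",(.15,-.12,.13),T(650,100)),
("side",(-.15,-.12,.13),S(42,335)),("side",(.15,-.12,.13),S(508,380)),("side",(-.15,-.12,0),S(58,502)),("side",(.15,-.12,0),S(488,547))]
hat=[("top",.21,.08,.004,T(212,357)),("top",.21,-.08,.004,T(500,428)),("top",0,-.08,.004,T(572,173)),("top",0,.08,.004,T(325,112)),
("side",.21,.08,.004,S(165,30)),("side",.21,-.08,.004,S(128,161)),("side",0,-.08,.004,S(411,306))]
bar=[("top",1,T(342,281)),("top",-1,T(424,316)),("side",-1,S(210,118)),]
bar=[("top",1,T(342,281)),("top",-1,T(424,316))]
def res(p):
    r=[]
    for n,P,m in fix: r.append(proj(n,world(p,P))[0]-m)
    for n,d,y,h,m in hat: r.append(proj(n,world(p,hatch(p[3],d,y,h)))[0]-m)
    for n,s,m in bar:
        a=p[4]; # clockwise from above: y axis -> toward +x
        r.append(proj(n,world(p,hatch(p[3],.165-s*.022*np.sin(a),s*.022*np.cos(a),.038)))[0]-m)
    return np.ravel(r)
s=least_squares(res,[.55,.05,-.25,.6,0],loss="soft_l1")
print(s.x,np.degrees(s.x[2:]));print(np.round(res(s.x).reshape(-1,2),1))
p=s.x
for n,th in(("now",p[3]),("shut",0)):
  print(n,"front",world(p,hatch(th,.21,0,.004)),"grip",world(p,hatch(th,.165,0,.027)))
# bystanders
def ray(n,u,v,z):
    c=CAM[n];d=R.from_euler("xyz",c["r"],degrees=True).apply([(u-c["c"][0])/c["f"],-(v-c["c"][1])/c["f"],-1]);o=np.array(c["o"]);return o+d*(z-o[2])/d[2]
print("flask top",ray("top",*T(735,432),.15),"dishes",ray("top",*T(65,428),.08),"jar",ray("top",*T(132,180),.11))
E
python3 fit.py
```

```text
[ 0.65579709  0.06776062 -0.23956428  0.50688787  0.05746591] [-13.72602219  29.04253585   3.29255434]
[[ -0.5   0.1]
 [  0.2  -0.3]
 [  1.3  -0.8]
 [ -1.1   0.7]
 [  1.1   0.5]
 [ -1.6 -12.6]
 [ -4.1 -12.9]
 [ -0.7   0.2]
 [  1.6   0.9]
 [ -0.2  -1.5]
 [ -0.6  -1.2]
 [ -1.   -0.7]
 [ -1.1   1.2]
 [ -0.1   2.7]
 [  0.3  -0.9]
 [ -0.5  -4.8]]
now front [[0.56190468 0.0906943  0.24394339]] grip [[0.6109695  0.07870998 0.24220571]]
shut front [[0.53436691 0.09742054 0.1425    ]] grip [[0.57808177 0.08674297 0.1655    ]]
flask top [ 0.55518867 -0.12692141  0.15      ] dishes [0.56476211 0.29498163 0.08      ] jar [0.72243341 0.2509599  0.11      ]
```

```bash
sed -i 's/,("side",(-.15,-.12,0).*\]$/]/' fit.py; python3 fit.py
cat > mv.py <<'E'
import numpy as np
def go(cmd,tgts):
    """cmd=(x,y,z,yaw); targets same; rows in cm/rad in tool axes (tool down)"""
    a=np.radians(cmd[3]); out=[]
    for t in tgts:
        d=np.array(t[:3])-cmd[:3]
        out.append([round(float(v),2) for v in (100*(d[0]*np.cos(a)+d[1]*np.sin(a)),100*(d[0]*np.sin(a)-d[1]*np.cos(a)),-100*d[2])]+[0,0,round(-np.radians(t[3]-cmd[3]),3)])
    for r in out: print(r)
def after(cmd,row):
    a=np.radians(cmd[3]);x,y,z=np.array(row[:3])/100
    return (cmd[0]+x*np.cos(a)+y*np.sin(a),cmd[1]+x*np.sin(a)-y*np.cos(a),cmd[2]-z,cmd[3]-np.degrees(row[5]))
E
python3 - <<'E'
from h import *; from mv import *
p=[0.6558,.0678,-.2396]
c=(.197,.513,.182,159)
for th in (.53,.507,.45,.4,.3,.2,.1,.05,.02): print(th,world(p,hatch(th,.197,0,.004)).round(4))
P=world(p,hatch(.507,.197,0,.004))[0]
go(c,[(.197,.513,.36,159),(P[0],P[1],.36,166.3),(P[0],P[1],P[2]+.03,166.3)])
E
```

```text
[ 0.65532182  0.06811064 -0.24062155  0.50918363  0.06542513] [-13.78659922  29.17407298   3.74858367]
[[-0.7  0.3]
 [-0.1  0. ]
 [ 1.2 -0.5]
 [-1.4  0.5]
 [ 0.7  0.4]
 [-1.   0.2]
 [ 1.3  1. ]
 [-0.3 -1.2]
 [-0.7 -1. ]
 [-1.  -0.9]
 [-1.3  0.9]
 [-0.5  2.6]
 [ 0.1 -0.9]
 [-0.7 -4.7]]
now front [[0.56168927 0.09108578 0.24436014]] grip [[0.61073739 0.07905057 0.24250651]]
shut front [[0.53392306 0.09789893 0.1425    ]] grip [[0.57762661 0.08717514 0.1655    ]]
flask top [ 0.55518867 -0.12692141  0.15      ] dishes [0.56476211 0.29498163 0.08      ] jar [0.72243341 0.2509599  0.11      ]
0.53 [[0.5752 0.0875 0.2415]]
0.507 [[0.573  0.088  0.2377]]
0.45 [[0.5677 0.0893 0.2278]]
0.4 [[0.5636 0.0903 0.2189]]
0.3 [[0.5567 0.092  0.2005]]
0.2 [[0.5516 0.0933 0.1816]]
0.1 [[0.5483 0.0941 0.1621]]
0.05 [[0.5474 0.0943 0.1523]]
0.02 [[0.5471 0.0944 0.1464]]
[0.0, 0.0, -17.8, 0, 0, np.float64(-0.0)]
[-50.33, -26.2, -17.8, 0, 0, np.float64(-0.127)]
[-50.33, -26.2, -8.57, 0, 0, np.float64(-0.127)]
```

>>> carry_out(rows=[[[0,0,-6,0,0,0],[0,0,-12,0,0,0],[0,0,-17.8,0,0,0],[-5,-2.6,-17.8,0,0,-0.013],[-10,-5.2,-17.8,0,0,-0.026],[-15,-7.8,-17.8,0,0,-0.039],[-20,-10.4,-17.8,0,0,-0.052],[-25,-13,-17.8,0,0,-0.065],[-30,-15.6,-17.8,0,0,-0.078],[-35,-18.2,-17.8,0,0,-0.09],[-40,-20.8,-17.8,0,0,-0.105],[-45,-23.4,-17.8,0,0,-0.12],[-50.3,-26.2,-17.8,0,0,-0.127],[-50.3,-26.2,-13,0,0,-0.127],[-50.3,-26.2,-8.6,0,0,-0.127],[-50.3,-26.2,-8.6,0,0,-0.127],[-50.3,-26.2,-8.6,0,0,-0.127]]], jaw=0)

```text
t: 2.22
position: [0.5735, 0.0886, 0.2694]
tcp_rot: [180.0, 0.1, 166.3]
force: [0.4, 0.6, 0.5]
grip_width: 0.007
grasp_force: 0.0
```

```bash
python3 - <<'E'
from h import *; from mv import *
p=[.6553,.0681,-.2406]
c=after((.197,.513,.182,159),[-50.3,-26.2,-8.6,0,0,-.127]);print(c)
t=[]
for th in (.56,.5,.45,.4,.35,.3,.25,.2,.16,.12,.08,.05,.03,.02,.01,0,-.01):
    P=world(p,hatch(th,.197-.005*min(1,th/.4),0,.004))[0]; P[2]+=.0075*np.tan(max(th,0)); t.append((*P,166.28))
go(c,t)
E
```

```text
(np.float64(0.5726985517472238), np.float64(0.08814284963644717), np.float64(0.268), np.float64(166.27656399816146))
[-0.95, 0.02, 1.94, 0, 0, np.float64(-0.0)]
[-0.34, 0.02, 2.98, 0, 0, np.float64(-0.0)]
[0.11, 0.02, 3.88, 0, 0, np.float64(-0.0)]
[0.53, 0.02, 4.79, 0, 0, np.float64(-0.0)]
[0.96, 0.02, 5.7, 0, 0, np.float64(-0.0)]
[1.34, 0.02, 6.62, 0, 0, np.float64(-0.0)]
[1.69, 0.02, 7.57, 0, 0, np.float64(-0.0)]
[1.98, 0.02, 8.54, 0, 0, np.float64(-0.0)]
[2.19, 0.02, 9.33, 0, 0, np.float64(-0.0)]
[2.36, 0.02, 10.12, 0, 0, np.float64(-0.0)]
[2.51, 0.02, 10.92, 0, 0, np.float64(-0.0)]
[2.59, 0.02, 11.53, 0, 0, np.float64(-0.0)]
[2.64, 0.02, 11.94, 0, 0, np.float64(-0.0)]
[2.66, 0.02, 12.14, 0, 0, np.float64(-0.0)]
[2.68, 0.02, 12.35, 0, 0, np.float64(-0.0)]
[2.7, 0.02, 12.55, 0, 0, np.float64(-0.0)]
[2.72, 0.02, 12.75, 0, 0, np.float64(-0.0)]
```

>>> carry_out(rows=[[[-0.9,0,1,0,0,0],[-0.9,0,2,0,0,0],[-0.6,0,2.5,0,0,0],[-0.3,0,3,0,0,0],[-0.1,0,3.4,0,0,0],[0.1,0,3.9,0,0,0],[0.3,0,4.3,0,0,0],[0.5,0,4.8,0,0,0],[0.5,0,4.8,0,0,0]]])

```text
t: 3.35
position: [0.5675, 0.0897, 0.2192]
tcp_rot: [-180.0, -0.1, 166.3]
force: [1.1, -0.0, 0.7]
grip_width: 0.006
grasp_force: 0.0
```

>>> carry_out(rows=[[[0.2,0,0.45,0,0,0],[0.4,0,0.9,0,0,0],[0.6,0,1.35,0,0,0],[0.8,0,1.8,0,0,0],[1.0,0,2.3,0,0,0],[1.2,0,2.8,0,0,0],[1.35,0,3.3,0,0,0],[1.5,0,3.8,0,0,0],[1.7,0,4.5,0,0,0],[1.85,0,5.3,0,0,0],[1.95,0,5.8,0,0,0],[2,0,6.2,0,0,0],[2.05,0,6.6,0,0,0],[2.05,0,6.6,0,0,0]]])

```text
t: 5.1
position: [0.548, 0.0945, 0.1533]
tcp_rot: [-180.0, -0.0, 166.3]
force: [1.0, -0.3, 0.4]
grip_width: 0.007
grasp_force: 0.0
```

```bash
python3 - <<'E'
from plant import ctrl
import cv2
c=ctrl.camera("side");cv2.imwrite("pics/side1.png",cv2.resize(c["color"][110:300,260:450,::-1],None,fx=3,fy=3,interpolation=cv2.INTER_CUBIC))
E
```

```text
(no output)
```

View pics/side1.png

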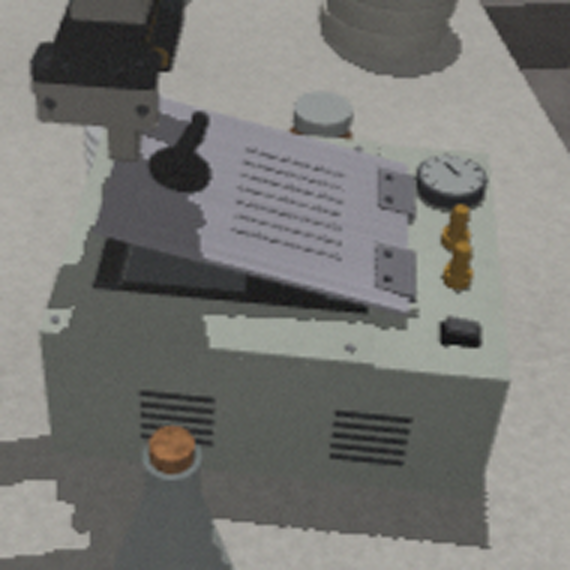

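The hatch is most of the way down. Its front corners are at about (160,98) and (98,237) in the crop, with the fingertip near the front edge at (125,158). I check the angle numerically.

```bash
python3 - <<'E'
from h import *
p=[.6553,.0681,-.2406]
for th in (0,.05,.1,.15,.2):
    q=proj("side",world(p,[hatch(th,.21,.08,.004),hatch(th,.21,-.08,.004)])); print(th,((q-[260,110])*3+1).round())
print(((proj("side",[.548,.0945,.1533])-[260,110])*3).round())
E
```

```text
0 [[126. 143.]
 [ 86. 284.]]
0.05 [[126. 132.]
 [ 86. 272.]]
0.1 [[127. 120.]
 [ 87. 261.]]
0.15 [[129. 109.]
 [ 88. 249.]]
0.2 [[131.  97.]
 [ 91. 237.]]
[[126. 197.]]
```

The picture shows θ≈0.2, which does not match the measured TCP. It was probably taken during the move, because I sent both calls together. From here I'll send moves and scripts one at a time, and I take the picture again.

```bash
python3 - <<'E'
from plant import ctrl
import cv2
s=ctrl.get_state();print(s["t"],s["position"],s["force"])
c=ctrl.camera("side");cv2.imwrite("pics/side2.png",cv2.resize(c["color"][110:300,260:450,::-1],None,fx=3,fy=3,interpolation=cv2.INTER_CUBIC))
E
```

```text
5.15 [0.54812906 0.09446004 0.1535914 ] [ 0.04223198 -0.31674648 -0.02939956]
```

View pics/side2.png

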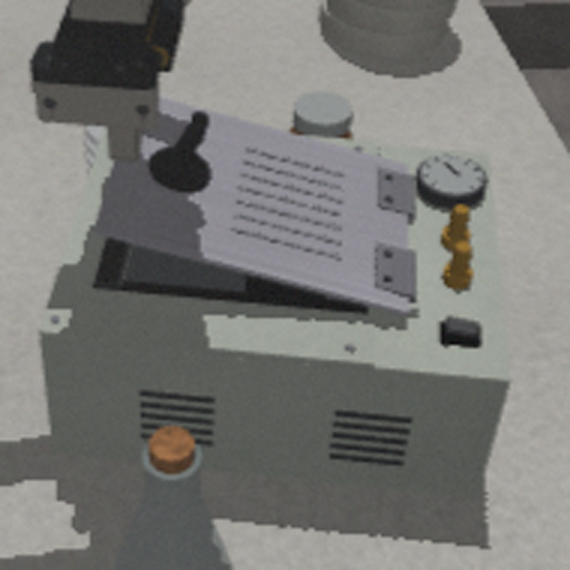

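```bash
python3 - <<'E'
import cv2,numpy as np
a=cv2.imread("pics/side2.png")[60:320,20:280].astype(float)
a=255*(np.clip(a/200,0,1))**.5
cv2.imwrite("pics/side2e.png",cv2.resize(a.astype(np.uint8),None,fx=2.2,fy=2.2))
E
```

```text
(no output)
```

View pics/side2e.png

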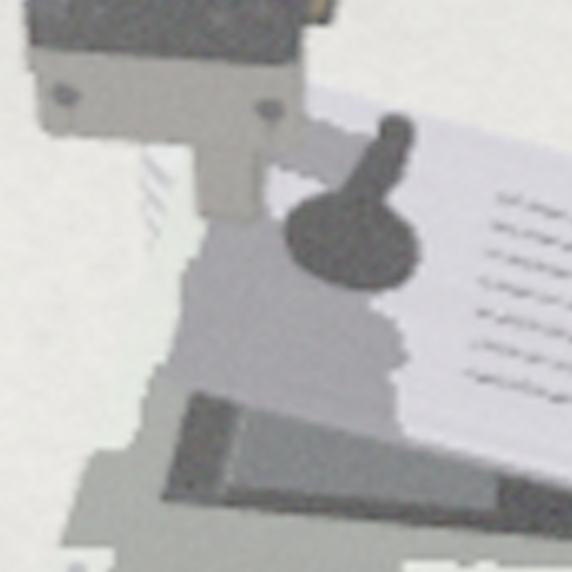

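```bash
python3 - <<'E'
from h import *
t=np.array([.19689,.5129,.1808]);a=np.radians(159);y=np.array([np.sin(a),-np.cos(a),0])
for s in(-1,1):
  for h in (0,.03): print(s,h,proj("side",t+y*s*.0465+[0,0,h]))
a=cv2.imread("pics/side0.png")[0:110,90:230].astype(float)
cv2.imwrite("pics/g0.png",cv2.resize((255*(a/255)**.5).astype(np.uint8),None,fx=5,fy=5))
E
```

```text
-1 0 [[154.56565983  90.45433199]]
-1 0.03 [[151.32779823  79.85347148]]
1 0 [[172.59780751  75.82993209]]
1 0.03 [[169.88687588  65.59723492]]
```

View pics/g0.png

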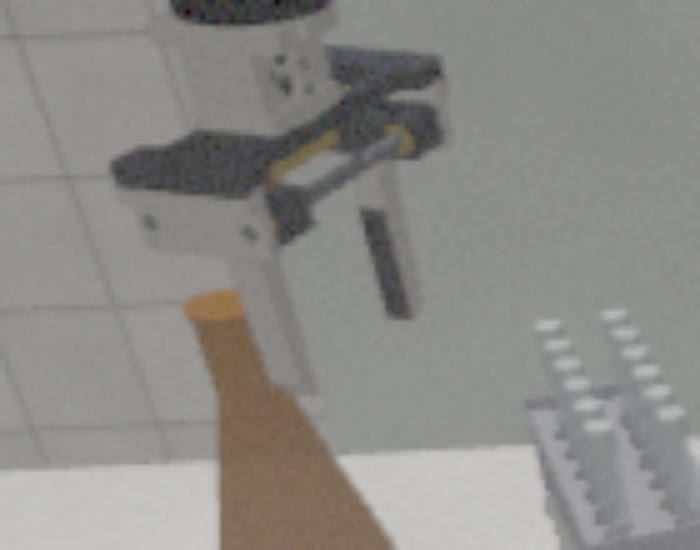

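The fingertips appear about 12 px (about 30 mm) above the projection of the reported TCP, both at the start and now. The hatch angle of about 0.2 agrees with that. So I treat the true tip height as reported z + 0.03 m and go by contact force.

>>> carry_out(rows=[[[0,0,0.4,0,0,0],[0,0,0.8,0,0,0],[0,0,1.2,0,0,0],[0,0,1.6,0,0,0],[0,0,2.0,0,0,0],[0,0,2.4,0,0,0],[0,0,2.4,0,0,0]]])

```text
t: 6.08
position: [0.5478, 0.0945, 0.1292]
tcp_rot: [-180.0, -0.0, 166.3]
force: [-0.2, 1.1, 0.0]
grip_width: 0.003
grasp_force: 0.0
```

>>> carry_out(rows=[[[0,0,0.2,0,0,0],[0,0,0.4,0,0,0],[0,0,0.6,0,0,0],[0,0,0.8,0,0,0],[0,0,0.8,0,0,0]]])

```text
t: 6.7
position: [0.548, 0.0945, 0.1214]
tcp_rot: [-180.0, -0.0, 166.3]
force: [-0.3, -0.1, -0.0]
grip_width: 0.005
grasp_force: 0.0
```

>>> carry_out(rows=[[[0,0,0.1,0,0,0],[0,0,0.2,0,0,0],[0,0,0.3,0,0,0],[0,0,0.4,0,0,0],[0,0,0.4,0,0,0]]])

```text
t: 7.32
position: [0.5481, 0.0945, 0.1176]
tcp_rot: [-180.0, 0.0, 166.3]
force: [-0.2, 0.4, -0.9]
grip_width: 0.007
grasp_force: 0.0
```

```bash
cat > prof.py <<'E'
from plant import ctrl
from h import *
p=[.6553,.0681,-.2406]
s=ctrl.get_state();print(s["position"],s["force"])
im=ctrl.camera("side")["color"];cv2.imwrite("pics/sidelast.png",im[:,:,::-1])
g=im.mean(2)
u=round(float(proj("side",world(p,hatch(.02,.13,-.08,.004)))[0,0]))
for th in(0,.05,.1,.2):
    print(th,[proj("side",world(p,hatch(th,.13,-.08,h)))[0].round(1) for h in(.004,0)])
print(u,[(v,int(g[v,u-1:u+2].mean())) for v in range(165,225)])
E
python3 prof.py
```

```text
[0.54805794 0.09451853 0.11757883] [-0.19925072  0.39383326 -0.87196808]
0 [array([328.5, 208. ]), array([328.4, 209.5])]
0.05 [array([328.7, 205.6]), array([328.6, 207.1])]
0.1 [array([329.1, 203.2]), array([328.9, 204.7])]
0.2 [array([330.4, 198.4]), array([330. , 199.8])]
329 [(165, 145), (166, 145), (167, 145), (168, 147), (169, 149), (170, 146), (171, 146), (172, 146), (173, 147), (174, 145), (175, 147), (176, 141), (177, 139), (178, 145), (179, 147), (180, 149), (181, 146), (182, 144), (183, 144), (184, 143), (185, 144), (186, 145), (187, 148), (188, 148), (189, 147), (190, 146), (191, 146), (192, 147), (193, 144), (194, 147), (195, 147), (196, 146), (197, 146), (198, 146), (199, 148), (200, 148), (201, 145), (202, 143), (203, 150), (204, 151), (205, 104), (206, 70), (207, 38), (208, 33), (209, 46), (210, 86), (211, 90), (212, 92), (213, 155), (214, 161), (215, 161), (216, 160), (217, 147), (218, 144), (219, 143), (220, 144), (221, 146), (222, 125), (223, 120), (224, 120)]
```

>>> carry_out(rows=[[[0,0,0.1,0,0,0],[0,0,0.2,0,0,0],[0,0,0.3,0,0,0],[0,0,0.4,0,0,0],[0,0,0.4,0,0,0]]])

```text
t: 8.0
position: [0.548, 0.0945, 0.1135]
tcp_rot: [-180.0, -0.0, 166.3]
force: [-0.5, -0.5, -0.2]
grip_width: 0.002
grasp_force: 0.0
```

>>> carry_out(rows=[[[0,0,0.1,0,0,0],[0,0,0.2,0,0,0],[0,0,0.3,0,0,0],[0,0,0.3,0,0,0]]])

```text
t: 8.5
position: [0.548, 0.0945, 0.1105]
tcp_rot: [-180.0, -0.0, 166.3]
force: [0.3, -0.6, 0.7]
grip_width: 0.006
grasp_force: 0.0
```

```bash
python3 prof.py|tail -1|cut -c 340-700
```

```text
, (193, 147), (194, 148), (195, 145), (196, 147), (197, 146), (198, 147), (199, 146), (200, 147), (201, 149), (202, 147), (203, 144), (204, 147), (205, 151), (206, 140), (207, 96), (208, 51), (209, 47), (210, 86), (211, 90), (212, 115), (213, 157), (214, 161), (215, 161), (216, 159), (217, 147), (218, 143), (219, 145), (220, 143), (221, 144), (222, 125), (223
```

>>> carry_out(rows=[[[0,0,0.1,0,0,0],[0,0,0.2,0,0,0],[0,0,0.2,0,0,0]]])

```text
t: 8.93
position: [0.5481, 0.0945, 0.1088]
tcp_rot: [180.0, 0.0, 166.3]
force: [-0.6, 0.1, 2.4]
grip_width: 0.004
grasp_force: 1.0
```

The seal is felt at reported z=0.109 with 2.4 N, so the hatch is shut. I lift, open the jaws, turn for the grasp and look with the wrist camera.

```bash
python3 - <<'E'
from h import *; from mv import *
p=[.6553,.0681,-.2406]
c=after((.5726985,.0881428,.268,166.2766),[2.55,0,15.9,0,0,0]);print(c)
P=world(p,hatch(0,.165,0,.027))[0];print(P)
go(c,[(c[0],c[1],.19,166.28),(P[0],P[1],.19,70)])
from plant import ctrl
w=ctrl.camera("wrist");print({k:v for k,v in w.items() if k!="color"})
E
```

```text
(np.float64(0.5479264660285073), np.float64(0.09419229030210047), np.float64(0.10900000000000001), np.float64(166.2766))
[0.57760439 0.08716283 0.1655    ]
[0.0, 0.0, -8.1, 0, 0, np.float64(-0.0)]
[-3.05, 0.02, -8.1, 0, 0, np.float64(1.68)]
{'fx': 314.53984585267364, 'fy': 314.53984585267364, 'cx': 315.51805260990596, 'cy': 198.77054986420868, 'tool_from_camera': array([[ 3.38749788e-04,  9.59148692e-01,  2.82902230e-01,
         7.79773829e-02],
       [ 9.99999136e-01, -6.84320580e-04,  1.12270481e-03,
         7.06686092e-04],
       [ 1.27043667e-03,  2.82901605e-01, -9.59148095e-01,
        -2.02935596e-01],
       [ 0.00000000e+00,  0.00000000e+00,  0.00000000e+00,
         1.00000000e+00]])}
```

>>> carry_out(rows=[[[0,0,-4,0,0,0],[0,0,-8.1,0,0,0],[-0.3,0,-8.1,0,0,0.17],[-0.6,0,-8.1,0,0,0.34],[-0.9,0,-8.1,0,0,0.51],[-1.2,0,-8.1,0,0,0.68],[-1.5,0,-8.1,0,0,0.85],[-1.8,0,-8.1,0,0,1.02],[-2.1,0,-8.1,0,0,1.19],[-2.4,0,-8.1,0,0,1.36],[-2.7,0,-8.1,0,0,1.53],[-3.05,0,-8.1,0,0,1.68],[-3.05,0,-8.1,0,0,1.68],[-3.05,0,-8.1,0,0,1.68]]], jaw=1)

```text
t: 10.72
position: [0.5775, 0.0873, 0.1894]
tcp_rot: [-180.0, 0.0, 70.2]
force: [-0.3, 0.5, 0.2]
grip_width: 1.001
grasp_force: 0.0
```

```bash
python3 - <<'E'
from plant import ctrl
import cv2
s=ctrl.get_state();print(s["t"],s["position"],s["tcp_rot"],s["force"],s["grip_width"])
w=ctrl.camera("wrist");t=ctrl.camera("top")
cv2.imwrite("pics/w3.png",w["color"][:,:,::-1]);cv2.imwrite("pics/t3.png",t["color"][:,:,::-1])
E
```

```text
10.725 [0.57746569 0.08730912 0.1894251 ] [-1.79975075e+02  7.70031678e-03  7.01690109e+01] [-0.2536079   0.51071751  0.15759612] 1.0006361980518867
```

View pics/w3.png

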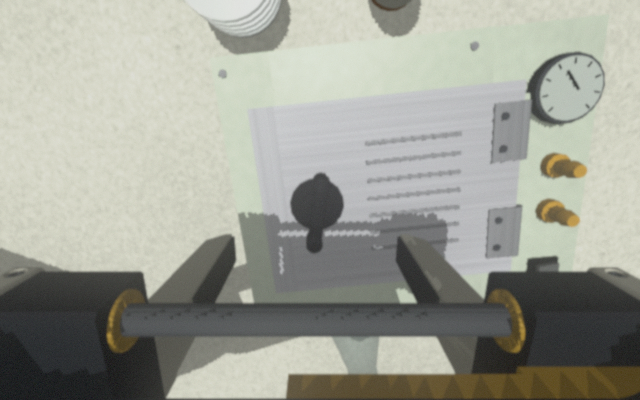

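The hatch is shut. In the wrist view the knob disc centre is at (317,204), the bar ends are at about (320,180) and (314,245), and the fingertips are at about (227,238) and (408,238).

```bash
cat > wr.py <<'E'
from h import *
M=np.array([[3.38749788e-04,9.59148692e-01,2.82902230e-01,7.79773829e-02],[9.99999136e-01,-6.84320580e-04,1.12270481e-03,7.06686092e-04],[1.27043667e-03,2.82901605e-01,-9.59148095e-01,-2.02935596e-01],[0,0,0,1]])
F,CX,CY=314.53985,315.518,198.7705
def px(P):  # tool -> pixel
    q=np.linalg.inv(M)@np.r_[P,1]; return np.array([CX+F*q[0]/-q[2],CY-F*q[1]/-q[2]])
def tool(u,v,z): # pixel -> tool at tool z
    d=M[:3,:3]@[(u-CX)/F,-(v-CY)/F,-1]; o=M[:3,3]; return o+d*(z-o[2])/d[2]
E
python3 - <<'E'
from wr import *
for z in (0,-.015,-.03,-.04): print(z,px([0,.0465,z]).round(),px([0,-.0465,z]).round(),px([.0075,.0465,z]).round())
# disc top: 4mm above face. face (tool z) = reported .1894-.1088 =.0806 below TCP by feel ; or .1894-.1425
for nm,f in(("feel",.0806),("cam",.0469)):
    print(nm,"disc",tool(317,204,f-.004),"bar ends",tool(320,180,f-.034),tool(314,245,f-.034),"gauge",tool(568,87,f))
    print(" width check: hatch front corners",tool(250,108,f),tool(275,292,f), np.linalg.norm(tool(250,108,f)-tool(275,292,f)), "disc dia px->",np.linalg.norm(tool(291,204,f-.004)-tool(343,204,f-.004)))
    print(" bar len",np.linalg.norm(tool(321,174,f-.034)-tool(313.5,252,f-.034)))
E
```

```text
0 [382. 224.] [247. 224.] [383. 214.]
-0.015 [387. 232.] [242. 232.] [388. 221.]
-0.03 [393. 242.] [237. 242.] [393. 230.]
-0.04 [397. 249.] [233. 249.] [398. 237.]
feel disc [-0.0095478   0.00176113  0.0766    ] bar ends [0.02028559 0.0040522  0.0466    ] [-0.03729743 -0.00088377  0.0466    ] gauge [0.09353472 0.2149126  0.0806    ]
 width check: hatch front corners [ 0.07629341 -0.05641277  0.0806    ] [-0.10580271 -0.04132685  0.0806    ] 0.18271996156540346 disc dia px-> 0.048418240226328575
 bar len 0.06946865811588125
cam disc [0.00100398 0.00163401 0.0429    ] bar ends [0.02807691 0.00360038 0.0129    ] [-0.02172946 -0.00066897  0.0129    ] gauge [0.09168563 0.18945288 0.0469    ]
 width check: hatch front corners [ 0.07649356 -0.04962376  0.0469    ] [-0.08395929 -0.0363309   0.0469    ] 0.16100253775116707 disc dia px-> 0.04258107773619879
 bar len 0.06008685521468234
```

>>> carry_out(rows=[[[0.15,0.16,0,0,0,0.085],[0.15,0.16,2,0,0,0.085],[0.15,0.16,4,0,0,0.085],[0.15,0.16,5,0,0,0.085],[0.15,0.16,5.6,0,0,0.085],[0.15,0.16,6.1,0,0,0.085],[0.15,0.16,6.6,0,0,0.085],[0.15,0.16,6.6,0,0,0.085]]])

```text
t: 11.82
position: [0.5796, 0.0881, 0.1235]
tcp_rot: [-180.0, 0.0, 65.1]
force: [-0.3, 0.2, 0.0]
grip_width: 0.996
grasp_force: 0.0
```

>>> carry_out(rows=[[[0,0,0,0,0,0],[0,0,0,0,0,0],[0,0,0,0,0,0],[0,0,0,0,0,0],[0,0,0,0,0,0],[0,0,0,0,0,0],[0,0,0,0,0,0],[0,0,0,0,0,0]]], jaw=0, force=12)

```text
t: 12.82
position: [0.5797, 0.0881, 0.1237]
tcp_rot: [-180.0, 0.0, 65.1]
force: [0.7, 0.6, 0.4]
grip_width: 0.192
grasp_force: 0.0
```

>>> carry_out(rows=[[[0,0,0,0,0,0],[0,0,0,0,0,0],[0,0,0,0,0,0],[0,0,0,0,0,0]]])

```text
t: 13.32
position: [0.5791, 0.0884, 0.1235]
tcp_rot: [-179.9, 0.0, 65.1]
force: [-3.2, 1.4, 2.6]
grip_width: 0.108
grasp_force: 12.0
```

>>> carry_out(rows=[[[0,-0.05,0.05,0,0,0],[0,-0.05,0.1,0,0,0],[0,-0.05,0.15,0,0,0],[0,-0.05,0.2,0,0,0],[0,-0.05,0.2,0,0,0],[0,-0.05,0.2,0,0,0]]], force=30)

```text
t: 14.08
position: [0.579, 0.0884, 0.1222]
tcp_rot: [-180.0, -0.0, 65.1]
force: [-5.6, 2.3, 6.7]
grip_width: 0.106
grasp_force: 29.9
```

>>> carry_out(rows=[[[0,-0.05,0,0,0,0],[0,-0.08,0.05,0,0,0],[0,-0.08,0.1,0,0,0],[0,-0.08,0.1,0,0,0],[0,-0.08,0.1,0,0,0]]])

```text
t: 14.7
position: [0.579, 0.0884, 0.1217]
tcp_rot: [179.9, -0.0, 65.1]
force: [-5.7, 0.7, 8.5]
grip_width: 0.107
grasp_force: 29.9
```

>>> carry_out(rows=[[[0,-0.05,0,0,0,0],[0,-0.1,0,0,0,0],[0,-0.1,0,0,0,0],[0,-0.1,0,0,0,0]]])

```text
t: 15.2
position: [0.579, 0.0885, 0.1218]
tcp_rot: [179.8, -0.0, 65.1]
force: [-1.9, 0.1, 6.5]
grip_width: 0.109
grasp_force: 29.9
```

>>> carry_out(rows=[[[0,-0.02,0.05,0,0,0],[0,-0.03,0.1,0,0,0],[0,-0.04,0.15,0,0,0],[0,-0.05,0.2,0,0,0],[0,-0.05,0.2,0,0,0],[0,-0.05,0.2,0,0,0]]])

```text
t: 15.95
position: [0.579, 0.0885, 0.1207]
tcp_rot: [179.7, -0.0, 65.1]
force: [-2.0, -1.3, 11.2]
grip_width: 0.103
grasp_force: 29.9
```

>>> carry_out(rows=[[[0,0,0,0,0,0.05],[0,0,0,0,0,0.1],[0,0,0,0,0,0.15],[0,0,0,0,0,0.2],[0,0,0,0,0,0.25],[0,0,0,0,0,0.25]]])

```text
t: 16.7
position: [0.5789, 0.0885, 0.1207]
tcp_rot: [179.8, -0.1, 50.8]
force: [-4.2, -0.7, 11.0]
grip_width: 0.103
grasp_force: 30.0
```

```bash
cat > st.py <<'E'
from plant import ctrl
import numpy as np
s=ctrl.get_state();a=np.radians(s["tcp_rot"][2]);f=s["force"]
print(round(s["t"],2),s["position"].round(4),s["tcp_rot"].round(1),"wing~%.2f"%np.radians(76.2-s["tcp_rot"][2]),"f",f.round(1),"ftool",round(f[0]*np.cos(a)+f[1]*np.sin(a),1),round(f[0]*np.sin(a)-f[1]*np.cos(a),1),"tq",s["torque"].round(2))
E
python3 st.py
```

```text
16.7 [0.5789 0.0885 0.1207] [ 1.798e+02 -1.000e-01  5.080e+01] wing~0.44 f [-4.2 -0.7 11. ] ftool -3.2 -2.8 tq [-0.22  0.79 -0.06]
```

>>> carry_out(rows=[[[-0.05,-0.05,0,0,0,0.04],[-0.05,-0.05,0,0,0,0.08],[-0.05,-0.05,0,0,0,0.12],[-0.05,-0.05,0,0,0,0.12]]])

```text
t: 17.2
position: [0.5789, 0.0886, 0.1208]
tcp_rot: [179.7, -0.2, 43.9]
force: [-2.8, -0.5, 10.0]
grip_width: 0.105
grasp_force: 30.0
```

```bash
python3 st.py
```

```text
17.2 [0.5789 0.0886 0.1208] [179.7  -0.2  43.9] wing~0.56 f [-2.8 -0.5 10. ] ftool -2.4 -1.6 tq [-0.2   0.44 -0.03]
```

>>> carry_out(rows=[[[-0.03,-0.03,0,0,0,0.04],[-0.03,-0.03,0,0,0,0.08],[-0.03,-0.03,0,0,0,0.12],[-0.03,-0.03,0,0,0,0.12]]])

```text
t: 17.7
position: [0.5789, 0.0885, 0.1208]
tcp_rot: [179.7, -0.3, 37.0]
force: [-0.8, -0.2, 9.3]
grip_width: 0.108
grasp_force: 30.0
```

```bash
python3 st.py
```

```text
17.7 [0.5789 0.0885 0.1208] [179.7  -0.3  37. ] wing~0.68 f [-0.8 -0.2  9.3] ftool -0.7 -0.4 tq [-0.18  0.25 -0.04]
```

>>> carry_out(rows=[[[0,0,0.05,0,0,0],[0,0,0.05,0,0,0.03],[0,0,0.05,0,0,0.06],[0,0,0.05,0,0,0.09],[0,0,0.05,0,0,0.12],[0,0,0.05,0,0,0.12]]])

```text
t: 18.45
position: [0.5788, 0.0886, 0.1206]
tcp_rot: [179.8, -0.3, 30.2]
force: [-1.7, -0.6, 11.4]
grip_width: 0.103
grasp_force: 30.0
```

```bash
python3 st.py
```

```text
18.45 [0.5788 0.0886 0.1206] [179.8  -0.3  30.2] wing~0.80 f [-1.7 -0.6 11.4] ftool -1.8 -0.3 tq [-0.09  0.43  0.01]
```

>>> carry_out(rows=[[[0,0,0,0,0,0.04],[0,0,0,0,0,0.08],[-0.03,0,0,0,0,0.12],[-0.03,0,0,0,0,0.16],[-0.03,0,0,0,0,0.2],[-0.03,0,0,0,0,0.2]]])

```text
t: 19.2
position: [0.5788, 0.0886, 0.1206]
tcp_rot: [179.8, -0.4, 18.7]
force: [-1.2, 0.8, 10.7]
grip_width: 0.105
grasp_force: 30.0
```

```bash
python3 st.py
```

```text
19.2 [0.5788 0.0886 0.1206] [179.8  -0.4  18.7] wing~1.00 f [-1.2  0.8 10.7] ftool -0.9 -1.2 tq [-0.04  0.31 -0.04]
```

>>> carry_out(rows=[[[0,0,0,0,0,0.05],[0,0,0,0,0,0.1],[0,-0.02,0,0,0,0.15],[0,-0.02,0,0,0,0.2],[0,-0.02,0,0,0,0.25],[0,-0.02,0,0,0,0.3],[0,-0.02,0,0,0,0.35],[0,-0.02,0,0,0,0.35]]])

```text
t: 20.2
position: [0.5787, 0.0888, 0.1206]
tcp_rot: [180.0, -0.4, -1.4]
force: [-1.4, 0.7, 11.2]
grip_width: 0.106
grasp_force: 30.0
```

```bash
python3 st.py
```

```text
20.2 [0.5787 0.0888 0.1206] [180.   -0.4  -1.4] wing~1.35 f [-1.4  0.7 11.2] ftool -1.4 -0.7 tq [-0.07  0.34 -0.05]
```

>>> carry_out(rows=[[[0,0,0,0,0,0.04],[0,0,0,0,0,0.08],[0,0,0,0,0,0.12],[0,0,0,0,0,0.16],[0,0,0,0,0,0.16]]])

```text
t: 20.82
position: [0.5787, 0.0888, 0.1206]
tcp_rot: [-180.0, -0.4, -10.5]
force: [-1.0, 0.1, 10.0]
grip_width: 0.101
grasp_force: 30.0
```

```bash
python3 st.py
```

```text
20.82 [0.5787 0.0888 0.1206] [-180.    -0.4  -10.5] wing~1.51 f [-1.   0.1 10. ] ftool -1.0 0.1 tq [-0.05  0.35 -0.02]
```

>>> carry_out(rows=[[[0,0,0,0,0,0.03],[0,0,0,0,0,0.05],[0,0,0,0,0,0.05]]])

```text
t: 21.2
position: [0.5787, 0.0888, 0.1206]
tcp_rot: [-180.0, -0.4, -13.4]
force: [-1.0, 0.5, 10.0]
grip_width: 0.107
grasp_force: 30.0
```

```bash
python3 st.py
```

```text
21.2 [0.5787 0.0888 0.1206] [-180.    -0.4  -13.4] wing~1.56 f [-1.   0.5 10. ] ftool -1.1 -0.3 tq [0.03 0.4  0.04]
```

>>> carry_out(rows=[[[0,0,0,0,0,0.02],[0,0,0,0,0,0.04],[0,0,0,0,0,0.04],[0,0,0,0,0,0.04]]])

```text
t: 21.7
position: [0.5787, 0.0889, 0.1206]
tcp_rot: [-179.9, -0.4, -15.6]
force: [-1.0, 0.8, 10.4]
grip_width: 0.103
grasp_force: 30.3
```

```bash
python3 st.py
```

```text
21.7 [0.5787 0.0889 0.1206] [-179.9   -0.4  -15.6] wing~1.60 f [-1.   0.8 10.4] ftool -1.1 -0.5 tq [0.01 0.38 0.39]
```

The stop is felt: 0.39 N·m at about 1.57. Next I ease the press, open the jaws and retreat straight up.

>>> carry_out(rows=[[[0,0,-0.1,0,0,0],[0,0,-0.2,0,0,0],[0,0,-0.2,0,0,0]]])

```text
t: 22.08
position: [0.5786, 0.0889, 0.1213]
tcp_rot: [-179.9, -0.3, -15.6]
force: [6.0, -0.0, 4.8]
grip_width: 0.106
grasp_force: 30.3
```

>>> carry_out(rows=[[[0,0,0,0,0,0],[0,0,0,0,0,0],[0,0,0,0,0,0],[0,0,0,0,0,0],[0,0,0,0,0,0],[0,0,0,0,0,0],[0,0,-2,0,0,0],[0,0,-5,0,0,0],[0,0,-9,0,0,0],[0,0,-9,0,0,0]]], jaw=0.7)

```text
t: 23.32
position: [0.5779, 0.0893, 0.2139]
tcp_rot: [-179.9, -0.4, -15.6]
force: [0.3, 0.8, 0.9]
grip_width: 0.693
grasp_force: 0.0
```

```bash
python3 st.py; python3 prof.py|tail -1|cut -c 440-640; python3 - <<'E'
from plant import ctrl
import cv2,numpy as np
w=ctrl.camera("wrist")["color"][100:260,220:440,::-1];s=cv2.imread("pics/sidelast.png")[130:240,260:420]
a=cv2.resize(w,(550,400));b=cv2.resize(s,(250,172));c=np.zeros((400,800,3),np.uint8);c[:,:550]=a;c[:172,550:]=b
cv2.imwrite("pics/end.png",c)
E
```

```text
23.32 [0.5779 0.0893 0.2139] [-179.9   -0.4  -15.6] wing~1.60 f [0.3 0.8 0.9] ftool 0.0 -0.8 tq [ 0.01  0.14 -0.01]
04, 81), (205, 82), (206, 86), (207, 85), (208, 85), (209, 65), (210, 86), (211, 89), (212, 91), (213, 90), (214, 89), (215, 89), (216, 89), (217, 90), (218, 88), (219, 88), (220, 90), (221, 90), (222,
```

View pics/end.png

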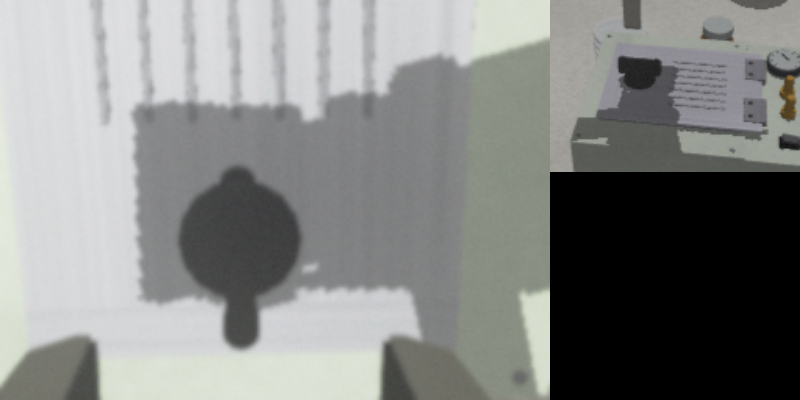

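The wing bar lies along the pump's x, from (237,175) to (241,345). The hatch is flat and sits lower than before, with the robot clear of it. I hand the job in.

```bash
python3 -c "
from plant import ctrl
print(ctrl.close_job())"
```

```text
the job is handed in; nothing more can be done
None
```

I swung the hatch shut, pressed it to about 11 N, turned the wing knob to its stop, and handed the job in at about 23 s with the hatch holding down by itself, the robot clear and no glassware touched.

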